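Turn a carrier plate over onto the work holder's platen

TASK

The aluminium carrier plate lies pocket side down on the low loading shelf of the work holder. With the fingertips, push it against the step at the platen's front edge until it tips up on edge there and turns over onto the platen, pocket side up, then push it fully home, flat and square against the fixed jaw at the platen's far end. Never lift or carry the plate, leave the things standing round the holder where they are, and finish clear of everything.

Things in the scene. Friction and masses are not known exactly. Their poses are not given: they have to be found in the camera images.
- holder: Bond tester work holder, fixed, about 247 x 230 mm, 130 mm tall: painted base, turntable, block and a flat top 140 mm wide. Place and yaw vary. Origin on the table under the middle of the platen's front edge. x: from loading shelf to platen, the way the plate is pushed; y: along the step; z: up. Two lock knobs stick out of the block's sides at x = 45 mm to y = +-98 mm, below z = 100 mm.
- shelf (a point): Middle of the top of the dark loading shelf, at x = -55 mm, z = 114 mm in the holder's frame. The shelf runs from x = -111 to 0 mm and y = -70 to 70 mm, flat, open at its outer end and its sides.
- step (a point): Middle of the platen's front top edge, at x = 0, z = 120 mm in the holder's frame. The edge is an upright, square step 6 mm high across the full width. The brighter steel platen behind it is flat, from x = 0 to 118 mm. Pressing the plate towards the step with 5 to 15 N keeps the fingertips from slipping on its near edge as it tips; coming upright it rides up the 6 mm onto the platen.
- jaw (a point): Foot of the fixed jaw's face, middle, at x = 118 mm, z = 120 mm in the holder's frame. The jaw is a dark bar across the platen's far end, 140 mm wide, 18 mm thick, 10 mm above the platen; its face looks to the step.
- carrier: Loose aluminium carrier plate, 70 (x) x 100 (y) x 8 mm (z), square edges, 0.09 to 0.18 kg, origin at its centre. +z face plain, up at the start; -z face has two rows of four shallow dark pockets. 7 to 35 mm short of the step, its x within 0.2 rad of the holder's x. Held against the step and pushed forward and up at its near edge it tips about its far edge; past upright it falls over by itself.
- corner_a (a point): Corner of the carrier plate at half its thickness, at its own x = 35 mm, y = 50 mm.
- corner_b (a point): Corner of the carrier plate at half its thickness, at its own x = 35 mm, y = -50 mm.
- corner_c (a point): Corner of the carrier plate at half its thickness, at its own x = -35 mm, y = 50 mm.
- corner_d (a point): Corner of the carrier plate at half its thickness, at its own x = -35 mm, y = -50 mm.
- weight: Bystander: steel calibration weight with a grip knob, 38 mm diameter, 50 mm tall, origin under its middle, standing on the table beside the holder.
- jar: Bystander: amber glass jar with a black cap, 44 mm diameter, 62 mm tall, origin under its middle, standing on the table beside the holder.
- cartridge: Bystander: white load-cell cartridge, 34 x 56 x 78 mm tall with a black thumbscrew on top, origin under its middle, standing on the table beside the holder.
There are look-alikes about, which are no part of the job. Of the things like the carrier, leave any that is blue; of the rest the smaller one is meant.

How it is judged:
By the outcome, as a careful person would: the job done as asked, in the order asked, and still so for the second after the job is handed in, with the robot touching nothing.
It also fails if it takes over 59 s, if anything falls off the work surface, if the arm or the gripper's body presses on something with over 40 N, if the wrist force passes 120 N, or if a joint passes its speed limit or range.

ROBOT

A 7-joint arm with a two-finger parallel gripper is mounted at the origin on the work surface. World frame = base frame: x ahead of the robot, y to its left, z up, the work surface at z = 0. Lengths are in mm, angles in rad, forces in N, time in s.
With the tool pointing down it reaches from about 425 to 950 mm from the base axis. Payload 4.7 kg.
Tool frame: the origin (TCP) lies between the finger pads; the fingertips stand 14 mm ahead of it and the grasp point (between the pads) lies 5 mm behind it; z points along the fingers, y is the line along which they close (so a half turn about z gives the same grasp; the last joint's range is limited). The gripper opens to 87 mm and grips with 3 to 60 N. Pads are 19 mm wide; open, the fingers measure 117 mm over their backs; the gripper's body (75 mm by 190 mm) begins 51 mm behind the grasp point.
Start: joints at [-1.229, 0.469, -0.049, 1.532, 0.024, 1.141, -0.082], TCP at [244.555, 629.159, 236.573] pointing down, gripper open.
Joint ranges: [-2.59, 2.59], [-0.33, 1.99], [-1.39, 1.29], [0.1, 2.45], [-1.04, 4.18], [0.21, 1.99], [-2.66, 2.66]. Speed limits (rad/s): [2.57, 2.57, 3.14, 3.14, 3.14, 3.14, 3.14].

INTERFACE

Orientations are given as a 3x3 rotation matrix whose columns are the frame's x, y, z axes.
In Python, from rig import manip gives the robot as it stands. The module is installed in compiled form; this text tells all that it offers.
- The arm moves only by the tool servo_tool, never from a script. Its argument "series" is a list that holds one entry, the list of rows, each a list of 7 numbers: the turn, a rotation vector about the tool's x, y, z in shares of 180 degrees (1.0 is 180 degrees), then the shift along the tool's x, y, z in fractions of the full range, 1 being 600 mm, then the opening, from 0 (shut) to 1 (fully open). A call has exactly 10 rows; each row is the pose to reach, as a shift and turn from the pose commanded when the call began, along the tool's axes at that moment; what a row does not reach only later rows make up. A row lasts 1/12 s, in which the tool goes at most 41.7 mm and 7.16 degrees, less where a joint would pass 70% of its speed; a pose out of reach is approached as far as the arm can. A call with a gripper value outside its range is refused whole. The fingers move at their own pace and stop on an object; "force" is the grip in N (left out, the last holds). Time passes only in rows, so rows that repeat a pose let the fingers close, or fill a call up. It gives the time, the measured TCP pose, the force, the opening and the grip force at its end, in the units of the state.
- manip.state(): the state, without advancing time (a new reading comes with each control period).
- manip.camera(name): name is "side" or "top" or "wrist"; returns (picture, depth): 400x640x3 uint8, blue, green, red; 400x640 float32, mm along the optical axis (not along the pixel's ray), 0 where there is no reading.
- manip.camera_model(name): a dict with "vertical_fov" (degrees; the focal length in pixels is half the picture's height over the tangent of half this angle, whatever the lens; pixels are square), "cx", "cy" (the principal point, pixels), "origin" and "rotation" of the camera in the world; the wrist camera has in their place "hand_eye" (4x4, takes a point from camera to tool coordinates, whose origin is the TCP and whose axes are the flange's). Camera axes: x right, y up, looking along -z (the intrinsics and any distortion apply to the point x, -y, -z); pixel columns grow to the right and rows downward; lengths in mm; the calibration is good to about 2 mm. The wrist camera is an equidistant fisheye: a pixel r from the principal point sees the ray r / f radians off the axis. A picture is of the moment at which its call begins: read the wrist's pose just before it. camera_model takes no time and is no camera call.
- manip.close_job(): hands the job in; it is judged then, once.
The state is a dict: "time_s": time; "q": joint angles; "dq": joint speeds; "joint_torque": joint torques, N m; "tool_pos": TCP position; "ee_rot": TCP orientation; "force": force on the tool from outside, world axes, zero at the start; "ft_torque": the same for the moment, N m; "width": opening from 0.0 (shut) to 1.0 (fully open); "gripper_force": force on a finger pad.
Only numpy, scipy, OpenCV 4.12 (cv2) and the standard library are available. Lean on these libraries where they do the work, as an engineer would, in place of code of your own. Each camera call takes 0.05 s, during which the arm holds its last target. There are 200 camera calls.

## Working session

There is one attempt and no reset: what is moved stays moved. The work goes in short steps, Python scripts to look and compute and a tool call to move; the robot and the scene stay as the last step left them, time stands still between calls to the robot, and variables do not carry over. Pictures are saved under pics/ and viewed, at most 10 in all, crops included, and the job is handed in when it is done.

Besides the shell and the picture viewer there is one more tool, called after "Emit:" as a command line: name --argument value ..., lists and objects as JSON in quotes. servo_tool: Moves the arm, as the interface text tells. Its arguments: {"type":"object","properties":{"series":{"type":"array","items":{"type":"array","items":{"type":"array","items":{"type":"number"}}}},"force":{"type":"number"}},"required":["series"]}

```bash
mkdir -p pics; python3 - <<'E'
from rig import manip
import cv2,numpy as np
s=manip.state();print(s['time_s'],s['tool_pos'],np.round(s['ee_rot'],3),s['force'],s['width'])
for n in['top','side']:
    p,d=manip.camera(n);cv2.imwrite(f'pics/{n}0.png',p);np.save(f'pics/{n}0.npy',d);m=manip.camera_model(n);print(n,m)
print(manip.camera_model('wrist'))
E
```

```text
0.0 [244.37492253 628.59493709 235.5092752 ] [[-0.932  0.362 -0.001]
 [ 0.362  0.932 -0.002]
 [-0.    -0.002 -1.   ]] [ 0.62487822 -0.31585841  0.03376677] 0.9982957613439507
top {'vertical_fov': 49.4088609610004, 'cx': 319.6343589714719, 'cy': 206.05375851476214, 'origin': array([523.40741352, -40.99300217, 924.18316527]), 'rotation': array([[-0.01961826,  0.99146641, -0.12887775],
       [-0.99979122, -0.02019086, -0.00313784],
       [-0.00571322,  0.12878928,  0.99165553]])}
side {'vertical_fov': 49.555389322393346, 'cx': 323.5648254206616, 'cy': 201.59692008646772, 'origin': array([255.51876554, 554.7062723 , 635.26312569]), 'rotation': array([[-8.32912740e-01,  3.41562739e-01, -4.35420788e-01],
       [-5.53404297e-01, -5.13754071e-01,  6.55591670e-01],
       [ 2.26483660e-04,  7.87014390e-01,  6.16934598e-01]])}
{'vertical_fov': 65.70646984690485, 'cx': 317.48239373511007, 'cy': 196.34144572855845, 'hand_eye': array([[-6.27357603e-05,  9.62926374e-01,  2.69764330e-01,
         7.52399197e+01],
       [ 9.99999375e-01,  3.61436400e-04, -1.05759320e-03,
        -3.99327881e-01],
       [-1.11588703e-03,  2.69764095e-01, -9.62925796e-01,
        -1.48241628e+02],
       [ 0.00000000e+00,  0.00000000e+00,  0.00000000e+00,
         1.00000000e+00]])}
```

View pics/top0.png

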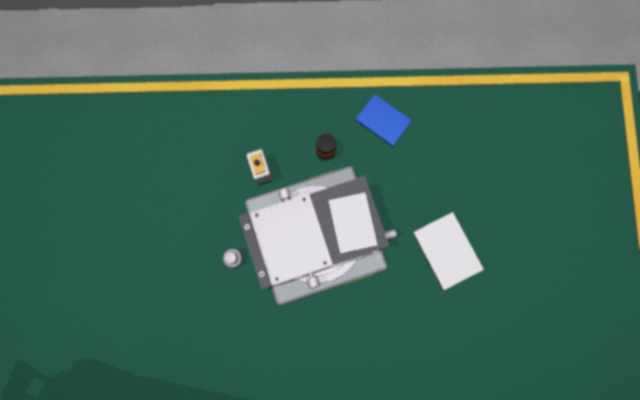

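View pics/side0.png

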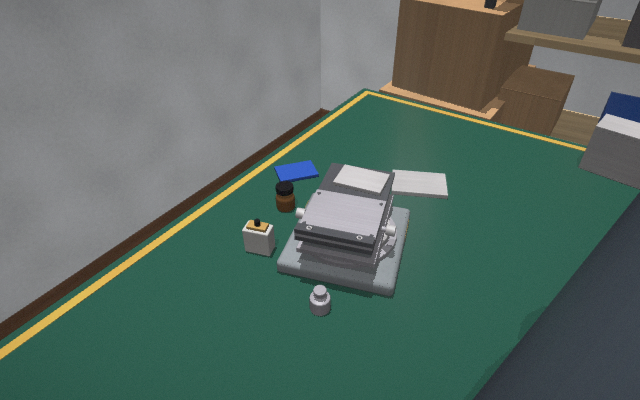

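Top view: candidates for the carrier are the blue plate (384,120), the larger pale plate on the table (449,250) and the small pale plate on the shelf (353,222). I choose the last. The jaw is at left (258,250), so the push goes left in the image (+y world); jar (326,147), cartridge (258,165), weight (232,258).

```bash
cat > h.py <<'E'
import numpy as np,cv2
from rig import manip
def cast(n,px,z):
    m=manip.camera_model(n);f=200/np.tan(np.radians(m['vertical_fov']/2));px=np.atleast_2d(px).astype(float)
    r=np.c_[(px[:,0]-m['cx'])/f,-(px[:,1]-m['cy'])/f,-np.ones(len(px))]@m['rotation'].T
    return m['origin']+r*((z-m['origin'][2])/r[:,2])[:,None]
def proj(n,P):
    m=manip.camera_model(n);f=200/np.tan(np.radians(m['vertical_fov']/2));c=(np.atleast_2d(P)-m['origin'])@m['rotation']
    return np.c_[m['cx']+f*c[:,0]/-c[:,2],m['cy']-f*c[:,1]/-c[:,2]]
def blobs(p,thr,lo,x0,x1,y0,y1):
    g=p.min(2);mk=(g>thr).astype(np.uint8);q=np.zeros_like(mk);q[y0:y1,x0:x1]=mk[y0:y1,x0:x1]
    cs,_=cv2.findContours(q,cv2.RETR_EXTERNAL,cv2.CHAIN_APPROX_NONE)
    return [c for c in cs if cv2.contourArea(c)>lo]
E
python3 - <<'E'
from h import *
p=cv2.imread('pics/top0.png');d=np.load('pics/top0.npy')
print(p[222,300:400:4].min(1))
for t in (150,180):
  for c in blobs(p,t,500,235,392,165,305):
    r=cv2.minAreaRect(c);b=cv2.boxPoints(r)
    w=cast('top',b,122 if r[0][0]>335 else 120);print(t,r,'\n',w.round(1),np.linalg.norm(np.diff(w,axis=0),axis=1).round(1), w.mean(0).round(1))
# dark blobs: shelf and jaw
cv2.imwrite('pics/crop0.png',cv2.resize(p[160:310,230:400],None,fx=4,fy=4,interpolation=cv2.INTER_CUBIC)[:600,:680])
m=manip.camera_model('top')
for u,v in[(353,222),(300,238),(320,200),(375,190),(255,250)]:
    dd=d[v-1:v+2,u-1:u+2];f=200/np.tan(np.radians(m['vertical_fov']/2));z=np.median(dd);print(u,v,(m['origin']+m['rotation']@np.array([(u-m['cx'])/f*z,-(v-m['cy'])/f*z,-z])).round(1))
E
```

```text
[225 225 226 225 223 107 103 102 126 225 225 225 226 225 225 226 225 226
 160  97  83  34  34  38  39]
150 ((352.5176696777344, 222.32940673828125), (54.88340759277344, 38.83055877685547), 77.47119140625) 
 [[ 639.2  -53.6  122. ]
 [ 653.6 -124.7  122. ]
 [ 553.5 -143.2  122. ]
 [ 539.5  -73.2  122. ]] [ 72.6 101.8  71.4] [596.5 -98.7 122. ]
150 ((314.0357666015625, 234.05044555664062), (107.11399841308594, 113.47404479980469), 71.35045623779297) 
 [[ 639.5  104.4  120. ]
 [ 704.5  -98.5  120. ]
 [ 513.6 -155.7  120. ]
 [ 452.3   41.6  120. ]] [213.1 199.3 206.7] [577.5 -27.1 120. ]
180 ((352.4000244140625, 222.29998779296875), (53.69028854370117, 37.52897644042969), 77.47119140625) 
 [[ 638.4  -54.7  122. ]
 [ 652.4 -123.5  122. ]
 [ 554.4 -141.6  122. ]
 [ 540.8  -74.   122. ]] [70.1 99.6 69. ] [596.5 -98.5 122. ]
180 ((290.4483642578125, 237.43896484375), (100.84944915771484, 76.25617218017578), 84.73760223388672) 
 [[659.7  95.6 120. ]
 [670.  -47.1 120. ]
 [483.9 -60.1 120. ]
 [474.   78.4 120. ]] [143.1 186.6 138.8] [571.9  16.7 120. ]
353 222 [596.7 -99.7 121.6]
300 238 [569.3  -0.9 117.7]
320 200 [640.4 -39.3 112.8]
375 190 [ 676.1 -158.1   -1.3]
255 250 [548.4  81.  128.1]
```

View pics/crop0.png

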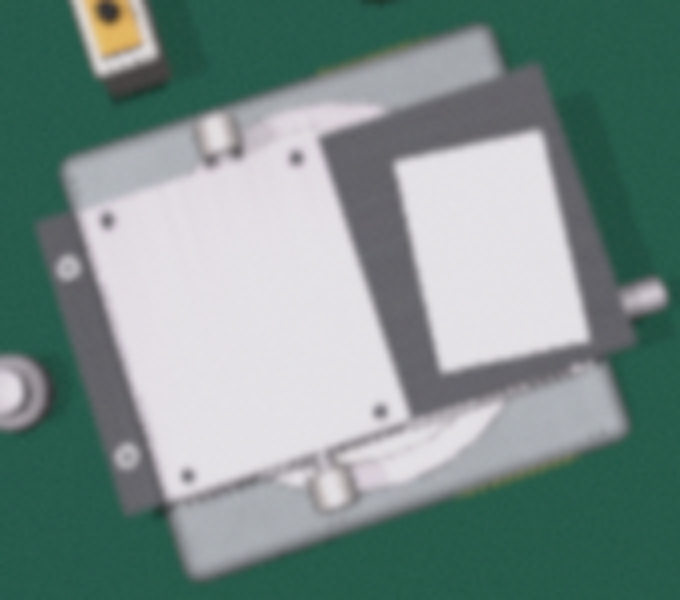

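The crop confirms the choice: the plain pale plate on the dark shelf (crop 490,250), 70 x 100 mm as specified; step edge runs from crop (322,138) to (411,415), jaw foot from (80,212) to (165,502).

```bash
python3 - <<'E'
from h import *
p=cv2.imread('pics/top0.png').min(2).astype(float)
def edge(ptA,ptB,z,half=8,lvl=165):  # sub-pixel crossings on rows
    out=[]
    for v in range(int(ptA[1])+6,int(ptB[1])-5):
        u0=ptA[0]+(ptB[0]-ptA[0])*(v-ptA[1])/(ptB[1]-ptA[1]);us=np.arange(int(u0)-half,int(u0)+half+1);r=p[v,us]-lvl
        k=[i for i in range(len(r)-1) if r[i]*r[i+1]<=0]
        if k:
            k=min(k,key=lambda i:abs(us[i]-u0));out.append((us[k]+r[k]/(r[k]-r[k+1]),v))
    w=cast('top',np.array(out),z)[:,:2];vx,vy,x,y=cv2.fitLine(w.astype(np.float32),cv2.DIST_HUBER,0,.01,.01).ravel()
    n=np.array([-vy,vx]);print('rms',np.std((w-[x,y])@n).round(2));return np.array([x,y]),np.array([vx,vy])
A,B,C,D=(310.5,194.5),(332.75,263.75),(250,213),(271.25,285.5)
fs,fd=edge(A,B,120);js,jd=edge(C,D,120)
for n_,d_ in(('step',fd),('jaw',jd)):print(n_,np.degrees(np.arctan2(d_[1],d_[0])))
P=cast('top',[A,B,C,D],120)[:,:2];S=cast('top',[(365,176.3),(389.3,246.3)],114)[:,:2]
print(P.round(1),S.round(1),'front len',np.linalg.norm(P[0]-P[1]),'sides',np.linalg.norm(P[0]-P[2]),np.linalg.norm(P[1]-P[3]))
d=fd if fd[0]<0 else -fd  # holder x is +y-ish; y = z cross x
hx=np.array([-d[1],d[0]]);hx=hx if hx[1]>0 else -hx;hy=np.array([-hx[1],hx[0]])
o=P[:2].mean(0);o=fs+d*((o-fs)@d)
mid=P.mean(0);o2=o+hy*((mid-o)@hy)
print('hx',hx,np.degrees(np.arctan2(hx[1],hx[0])),'o',o,'o2',o2,'jaw dist',(js-o)@hx)
for c in S: print('shelf',(c-o)@hx,(c-o)@hy)
for c in P: print('platen',(c-o)@hx,(c-o)@hy)
W=cast('top',cv2.boxPoints(((352.45,222.3),(54.3,38.2),77.47)),122)[:,:2]
for c in list(W)+[W.mean(0)]: print('carrier',(c-o)@hx,(c-o)@hy)
E
```

```text
rms 0.06
rms 0.16
step 17.304276
jaw 17.330309
[[650.1 -21.8]
 [520.8 -60.4]
 [617.5  91.5]
 [483.7  52.6]] [[ 683.8 -125.5]
 [ 550.8 -166.2]] front len 134.93877586890983 sides 117.89187934483093 118.94981335375618
hx [-0.2974461  0.9547386] 107.304276 o [584.90394568 -39.40569998] o2 [585.09653707 -39.34569868] jaw dist 117.08211333165491
shelf -111.60803100863434 -68.80861704774017
shelf -110.88444485119899 70.27756871103865
platen -2.5567370255589847 -67.46471642969323
platen -0.9687904407103778 67.46471640372476
platen 115.3061458078617 -70.07933068510698
platen 117.96728634529707 69.27244433137481
carrier -30.08139342701082 -47.11593990539576
carrier -101.10907640982681 -39.87023353016527
carrier -89.17799217358022 60.183490951113065
carrier -19.293444544405812 52.856545060205825
carrier -59.91547663870591 6.513465643939462
```

Careful with the scale: shifts go in shares of 600 mm and turns go in shares of 180 degrees. That gives: -250 mm is -0.4167, -240 mm is -0.4, 51.5 degrees is 0.2861.

Emit:
servo_tool --series '[[[0,0,0.0286,-0.0417,-0.04,0,0.6],[0,0,0.0572,-0.0833,-0.08,0,0.6],[0,0,0.0858,-0.125,-0.12,0,0.6],[0,0,0.1144,-0.1667,-0.16,0,0.6],[0,0,0.1431,-0.2083,-0.2,0,0.6],[0,0,0.1717,-0.25,-0.24,0,0.6],[0,0,0.2003,-0.2917,-0.28,0,0.6],[0,0,0.2289,-0.3333,-0.32,0,0.6],[0,0,0.2575,-0.375,-0.36,0,0.6],[0,0,0.2861,-0.4167,-0.4,0,0.6]]]'

```text
time_s: 0.93
tool_pos: [390.8, 313.0, 236.3]
ee_rot: [[-0.293, 0.956, -0.0], [0.956, 0.293, -0.0], [-0.0, -0.0, -1.0]]
force: [0.9, 0.4, -0.1]
width: 0.599
gripper_force: 0.0
```

```bash
cat >> h.py <<'E'
hx=np.array([-0.29745,0.95474]);hy=np.array([-hx[1],hx[0]]);O=np.array([585.1,-39.35])
def show():
    s=manip.state();p=np.array(s['tool_pos']);R=np.array(s['ee_rot']);v=p[:2]-O;F=np.array(s['force'])
    print('t%.2f TCP holder x%.1f y%.1f z%.1f tip z%.1f front x%.1f'%(s['time_s'],v@hx,v@hy,p[2],p[2]-14,v@hx+9.5),'F h',(F[:2]@hx).round(1),(F[:2]@hy).round(1),F[2].round(1),'w%.2f'%s['width'])
    return p,R
def goto(x,y,z):
    p,R=show();t=np.r_[O+x*hx+y*hy,z];print('shift',(R.T@(t-p)).round(1),'R',R.round(3).tolist(),'yaw err',np.degrees(np.arctan2(R[1,0],R[0,0])-np.arctan2(hx[1],hx[0])).round(2))
E
python3 - <<'E'
from h import *
goto(-125,8,215)
d=np.load('pics/top0.npy');m=manip.camera_model('top');f=200/np.tan(np.radians(m['vertical_fov']/2))
for u,v in[(391,234),(387,235),(394,233)]:
    z=d[v,u];w=m['origin']+m['rotation']@np.array([(u-m['cx'])/f*z,-(v-m['cy'])/f*z,-z]);print(w[2].round(1),((w[:2]-O)@hx).round(1),((w[:2]-O)@hy).round(1))
E
```

```text
t0.93 TCP holder x394.2 y80.7 z236.3 tip z222.3 front x403.7 F h 0.2 -1.0 -0.1 w0.60
shift [-518.9   75.4   21.3] R [[-0.293, 0.956, -0.0], [0.956, 0.293, -0.0], [-0.0, -0.0, -1.0]] yaw err -0.29
69.5 -129.1 49.5
66.9 -121.5 48.8
68.6 -135.5 49.5
```

Converted, -280 mm is -0.4667, -252 mm is -0.42, -0.3 degrees is -0.0017.

Emit:
servo_tool --series '[[[0,0,0,-0.0467,0.0067,0,0.6],[0,0,-0.0006,-0.0933,0.0133,0,0.6],[0,0,-0.0006,-0.14,0.02,0,0.6],[0,0,-0.0011,-0.1867,0.0267,0,0.6],[0,0,-0.0011,-0.2333,0.0333,0,0.6],[0,0,-0.0017,-0.28,0.04,0,0.6],[0,0,-0.0017,-0.3267,0.0467,0,0.6],[0,0,-0.0017,-0.3733,0.0533,0,0.6],[0,0,-0.0017,-0.42,0.06,0,0.6],[0,0,-0.0017,-0.4667,0.0667,0,0.6]]]'

```text
time_s: 1.77
tool_pos: [511.9, 58.0, 236.3]
ee_rot: [[-0.302, 0.953, -0.001], [0.953, 0.302, 0.0], [0.0, -0.0, -1.0]]
force: [-0.2, 0.9, 0.1]
width: 0.6
gripper_force: 0.0
```

Emit:
servo_tool --series '[[[0,0,0,-0.0467,0.0067,0,0.6],[0,0,0,-0.0933,0.0133,0,0.6],[0,0,0,-0.14,0.02,0,0.6],[0,0,0,-0.1867,0.0267,0,0.6],[0,0,0,-0.2333,0.0333,0,0.6],[0,0,0,-0.28,0.04,0.0083,0.6],[0,0,0,-0.3267,0.0483,0.0167,0.6],[0,0,0,-0.3667,0.055,0.0267,0.6],[0,0,0,-0.3983,0.0583,0.035,0.6],[0,0,0,-0.3983,0.0583,0.035,0.6]]]'

```text
time_s: 2.6
tool_pos: [617.0, -162.8, 213.9]
ee_rot: [[-0.296, 0.955, -0.002], [0.955, 0.296, -0.003], [-0.002, -0.003, -1.0]]
force: [0.3, -0.4, -0.1]
width: 0.6
gripper_force: 0.0
```

```bash
python3 -c "
from h import *
goto(-126,8,131)"
```

```text
t2.60 TCP holder x-127.3 y6.3 z213.9 tip z199.9 front x-117.8 F h -0.5 -0.1 -0.1 w0.60
shift [ 1.5 -1.5 83. ] R [[-0.296, 0.955, -0.002], [0.955, 0.296, -0.003], [-0.002, -0.003, -1.0]] yaw err -0.07
```

Converted, 83 mm is 0.1383, 78 mm is 0.13.

Emit:
servo_tool --series '[[[0,0,0,0,-0.0017,0.0167,0.6],[0,0,0,0,-0.0017,0.0333,0.6],[0,0,0,0.0017,-0.0017,0.05,0.6],[0,0,0,0.0017,-0.0017,0.0667,0.6],[0,0,0,0.0017,-0.0017,0.0833,0.6],[0,0,0,0.0017,-0.0017,0.1,0.6],[0,0,0,0.0017,-0.0017,0.1167,0.6],[0,0,0,0.0017,-0.0017,0.13,0.6],[0,0,0,0.0017,-0.0017,0.1383,0.6],[0,0,0,0.0017,-0.0017,0.1383,0.6]]]'

```text
time_s: 3.43
tool_pos: [615.4, -157.1, 131.1]
ee_rot: [[-0.302, 0.953, -0.002], [0.953, 0.302, 0.0], [0.001, -0.002, -1.0]]
force: [-0.6, -0.4, -0.1]
width: 0.602
gripper_force: 0.0
```

Converted, 26 mm is 0.0433, 24 mm is 0.04.

Emit:
servo_tool --series '[[[0,0,0,0.005,-0.0017,0,0.6],[0,0,0,0.01,-0.0017,0,0.6],[0,0,0,0.015,-0.0017,0,0.6],[0,0,0,0.02,-0.0017,0,0.6],[0,0,0,0.025,-0.0017,0,0.6],[0,0,0,0.03,-0.0017,0,0.6],[0,0,0,0.035,-0.0017,0,0.6],[0,0,0,0.04,-0.0017,0,0.6],[0,0,0,0.0433,-0.0017,0,0.6],[0,0,0,0.0433,-0.0017,0,0.6]]]'

```text
time_s: 4.27
tool_pos: [607.3, -132.6, 132.7]
ee_rot: [[-0.302, 0.953, 0.0], [0.953, 0.302, -0.0], [-0.0, 0.0, -1.0]]
force: [0.1, -1.4, 0.8]
width: 0.604
gripper_force: 0.4
```

```bash
python3 - <<'E'
from h import *
show()
p,d=manip.camera('top');cv2.imwrite('pics/top1.png',p);
q,_=manip.camera('side');cv2.imwrite('pics/s1.png',cv2.resize(q[140:300,260:460],None,fx=3,fy=3,interpolation=cv2.INTER_CUBIC))
cv2.imwrite('pics/c1.png',np.vstack([cv2.resize(p[160:310,230:400],None,fx=2,fy=2),cv2.resize(q[150:280,270:440],None,fx=2,fy=2)]))
E
```

```text
t4.27 TCP holder x-95.6 y6.5 z132.7 tip z118.7 front x-86.1 F h -1.4 0.3 0.8 w0.60
```

View pics/c1.png

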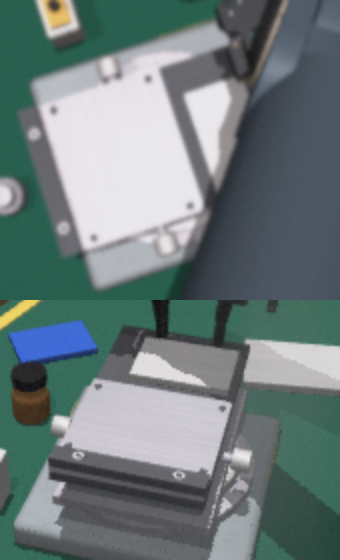

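The plate (top strip 210,110 in the montage) is being pushed squarely toward the step by the two fingers at its near edge; bystanders are untouched. Continue to the step, a bit lower.

Converted, 15 mm is 0.025, 1.5 mm is 0.0025, -0.3 degrees is -0.0017.

Emit:
servo_tool --series '[[[0,0,-0.0017,0.0033,0,0.0008,0.6],[0,0,-0.0017,0.0067,0,0.0017,0.6],[0,0,-0.0017,0.01,0,0.0025,0.6],[0,0,-0.0017,0.0133,0,0.0025,0.6],[0,0,-0.0017,0.0167,0,0.0025,0.6],[0,0,-0.0017,0.02,0,0.0025,0.6],[0,0,-0.0017,0.0217,0,0.0025,0.6],[0,0,-0.0017,0.0233,0,0.0025,0.6],[0,0,-0.0017,0.025,0,0.0025,0.6],[0,0,-0.0017,0.025,0,0.0025,0.6]]]'

```text
time_s: 5.2
tool_pos: [602.7, -118.7, 131.0]
ee_rot: [[-0.306, 0.952, 0.0], [0.952, 0.306, -0.0], [-0.0, -0.0, -1.0]]
force: [0.9, -2.1, 1.1]
width: 0.601
gripper_force: 1.2
```

```bash
python3 -c "
from h import *
show()"
```

```text
t5.20 TCP holder x-81.0 y6.8 z131.0 tip z117.0 front x-71.5 F h -2.3 -0.2 1.1 w0.60
```

Converted, 3 mm is 0.005, 2.5 mm is 0.0042.

Emit:
servo_tool --series '[[[0,0,0,0.0008,0,0,0.6],[0,0,0,0.0017,0,0,0.6],[0,0,0,0.0025,0,0,0.6],[0,0,0,0.0033,0,0,0.6],[0,0,0,0.0042,0,0,0.6],[0,0,0,0.005,0,0,0.6],[0,0,0,0.005,0,0,0.6],[0,0,0,0.005,0,0,0.6],[0,0,0,0.005,0,0,0.6],[0,0,0,0.005,0,0,0.6]]]'

```text
time_s: 6.03
tool_pos: [602.0, -118.4, 131.2]
ee_rot: [[-0.304, 0.953, 0.001], [0.953, 0.304, -0.003], [-0.004, 0.0, -1.0]]
force: [2.2, -7.0, -0.5]
width: 0.598
gripper_force: 3.6
```

```bash
python3 -c "
from h import *
show()"
```

```text
t6.03 TCP holder x-80.5 y7.3 z131.2 tip z117.2 front x-71.0 F h -7.4 -0.0 -0.5 w0.60
```

Converted, -23 mm is -0.0383, -17.3 mm is -0.0288.

Emit:
servo_tool --series '[[[0,0,0,0.0017,0,0,0.6],[0,0,0,0.0017,0,-0.0033,0.6],[0,0,0,0.0017,0,-0.0067,0.6],[0,0,0,0.0017,0,-0.01,0.6],[0,0,0,0.002,0,-0.0142,0.6],[0,0,0,0.0025,0,-0.0192,0.6],[0,0,0,0.0033,0,-0.0242,0.6],[0,0,0,0.0042,0,-0.0288,0.6],[0,0,0,0.0053,0,-0.0333,0.6],[0,0,0,0.0067,0,-0.0383,0.6]]]'

```text
time_s: 6.87
tool_pos: [601.0, -114.7, 154.7]
ee_rot: [[-0.305, 0.952, 0.002], [0.952, 0.305, -0.003], [-0.004, 0.001, -1.0]]
force: [2.1, -6.0, 0.7]
width: 0.601
gripper_force: 3.5
```

```bash
python3 - <<'E'
from h import *
show()
p,d=manip.camera('top');q,_=manip.camera('side')
cv2.imwrite('pics/c2.png',np.vstack([cv2.resize(p[160:310,230:400],None,fx=2,fy=2),cv2.resize(q[130:280,270:440],None,fx=2,fy=2)]))
E
```

```text
t6.87 TCP holder x-76.6 y7.2 z154.7 tip z140.7 front x-67.1 F h -6.4 -0.2 0.7 w0.60
```

View pics/c2.png

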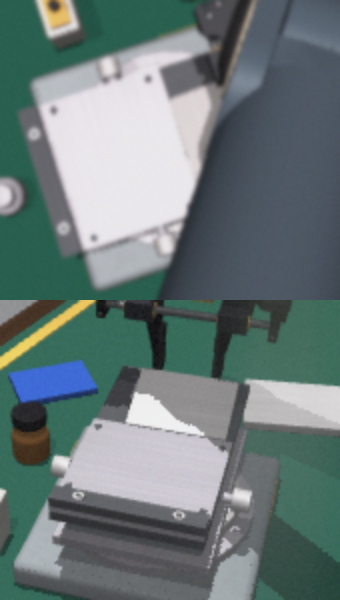

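In the side strip the near edge has risen off the shelf under the fingertips (235,375), tilted about 20°; contact force is about 6 N. Continue along the arc.

Converted, -24.3 mm is -0.0405, -17.6 mm is -0.0293.

Emit:
servo_tool --series '[[[0,0,0,0.0025,0,-0.0042,0.6],[0,0,0,0.0048,0,-0.0085,0.6],[0,0,0,0.0067,0,-0.0128,0.6],[0,0,0,0.0088,0,-0.0172,0.6],[0,0,0,0.0112,0,-0.0213,0.6],[0,0,0,0.0137,0,-0.0253,0.6],[0,0,0,0.0162,0,-0.0293,0.6],[0,0,0,0.0192,0,-0.0333,0.6],[0,0,0,0.0222,0,-0.037,0.6],[0,0,0,0.0252,0,-0.0405,0.6]]]'

```text
time_s: 7.8
tool_pos: [596.7, -100.6, 179.9]
ee_rot: [[-0.305, 0.952, 0.003], [0.952, 0.305, -0.004], [-0.004, 0.002, -1.0]]
force: [1.3, -6.5, 5.5]
width: 0.598
gripper_force: 4.4
```

```bash
python3 - <<'E'
from h import *
show()
q,_=manip.camera('side')
cv2.imwrite('pics/c3.png',cv2.resize(q[110:280,260:440],None,fx=3,fy=3))
E
```

```text
t7.80 TCP holder x-61.9 y7.1 z179.9 tip z165.9 front x-52.4 F h -6.6 0.7 5.5 w0.60
```

View pics/c3.png

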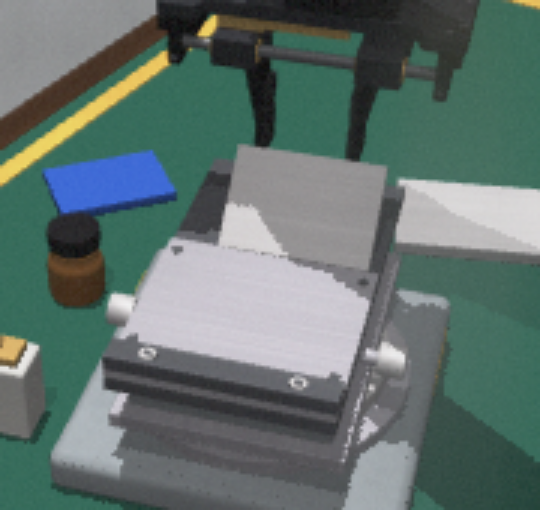

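The plate stands at about 45° (crop 305,200) with fingertips holding its near edge, and force is directed along the plate.

Converted, 23.5 mm is 0.0392, 6.1 mm is 0.0102.

Emit:
servo_tool --series '[[[0,0,0,0.0033,0,-0.0033,0.6],[0,0,0,0.0067,0,-0.0067,0.6],[0,0,0,0.0102,0,-0.0098,0.6],[0,0,0,0.0142,0,-0.013,0.6],[0,0,0,0.0183,0,-0.0162,0.6],[0,0,0,0.0225,0,-0.0192,0.6],[0,0,0,0.0267,0,-0.022,0.6],[0,0,0,0.0308,0,-0.0245,0.6],[0,0,0,0.035,0,-0.0267,0.6],[0,0,0,0.0392,0,-0.0287,0.6]]]'

```text
time_s: 8.68
tool_pos: [589.5, -77.3, 197.8]
ee_rot: [[-0.305, 0.952, 0.003], [0.952, 0.305, -0.002], [-0.003, 0.002, -1.0]]
force: [-0.3, -5.9, 10.0]
width: 0.601
gripper_force: 5.5
```

```bash
python3 - <<'E'
from h import *
show()
q,_=manip.camera('side')
cv2.imwrite('pics/c4.png',cv2.resize(q[110:280,260:440],None,fx=3,fy=3))
E
```

```text
t8.68 TCP holder x-37.5 y7.1 z197.8 tip z183.8 front x-28.0 F h -5.6 2.1 10.0 w0.60
```

View pics/c4.png

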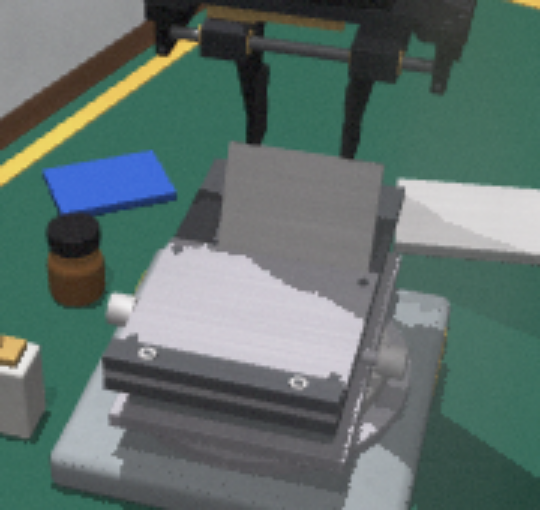

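About 68° now, force 11 N along the plate, still gripped on its edge (crop 300,150). Next up to about 85°.

Converted, 19.5 mm is 0.0325, -5.5 mm is -0.0092.

Emit:
servo_tool --series '[[[0,0,0,0.0033,0,-0.002,0.6],[0,0,0,0.0067,0,-0.0037,0.6],[0,0,0,0.01,0,-0.005,0.6],[0,0,0,0.0133,0,-0.0062,0.6],[0,0,0,0.0167,0,-0.007,0.6],[0,0,0,0.02,0,-0.0077,0.6],[0,0,0,0.0233,0,-0.0083,0.6],[0,0,0,0.0267,0,-0.0088,0.6],[0,0,0,0.03,0,-0.0092,0.6],[0,0,0,0.0325,0,-0.0093,0.6]]]'

```text
time_s: 9.57
tool_pos: [583.1, -57.1, 203.6]
ee_rot: [[-0.306, 0.952, 0.001], [0.952, 0.306, 0.001], [0.0, 0.002, -1.0]]
force: [-2.8, -2.2, 14.0]
width: 0.601
gripper_force: 7.0
```

```bash
python3 - <<'E'
from h import *
show()
q,_=manip.camera('side')
cv2.imwrite('pics/c5.png',cv2.resize(q[110:280,260:440],None,fx=3,fy=3))
E
```

```text
t9.57 TCP holder x-16.4 y7.2 z203.6 tip z189.6 front x-6.9 F h -1.2 3.3 14.0 w0.60
```

View pics/c5.png

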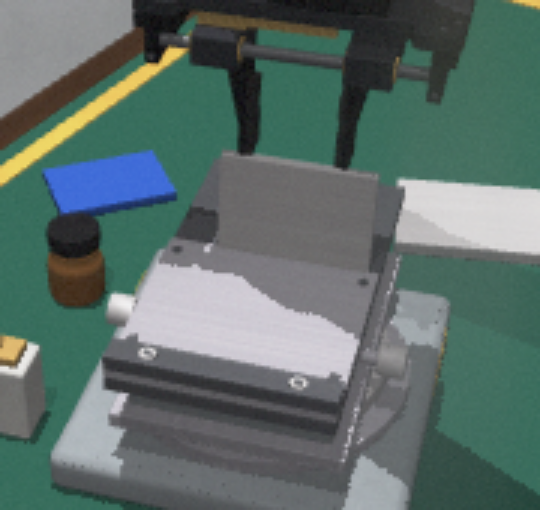

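Nearly upright (85°, crop 300,210). Ease the downward press and push on past upright.

Converted, 24 mm is 0.04, 21 mm is 0.035.

Emit:
servo_tool --series '[[[0,0,0,0.0033,0,-0.0008,0.6],[0,0,0,0.0067,0,-0.0017,0.6],[0,0,0,0.01,0,-0.0025,0.6],[0,0,0,0.0133,0,-0.0025,0.6],[0,0,0,0.0167,0,-0.0025,0.6],[0,0,0,0.02,0,-0.0025,0.6],[0,0,0,0.025,0,-0.0025,0.6],[0,0,0,0.03,0,-0.0025,0.6],[0,0,0,0.035,0,-0.0025,0.6],[0,0,0,0.04,0,-0.0025,0.6]]]'

```text
time_s: 10.45
tool_pos: [575.1, -32.0, 202.8]
ee_rot: [[-0.308, 0.951, -0.001], [0.951, 0.308, 0.002], [0.002, 0.0, -1.0]]
force: [-0.2, 0.6, 1.5]
width: 0.603
gripper_force: 0.8
```

```bash
python3 - <<'E'
from h import *
show()
q,_=manip.camera('side')
cv2.imwrite('pics/c6.png',cv2.resize(q[110:280,260:440],None,fx=3,fy=3))
E
```

```text
t10.45 TCP holder x10.0 y7.3 z202.8 tip z188.8 front x19.5 F h 0.6 -0.0 1.5 w0.60
```

View pics/c6.png

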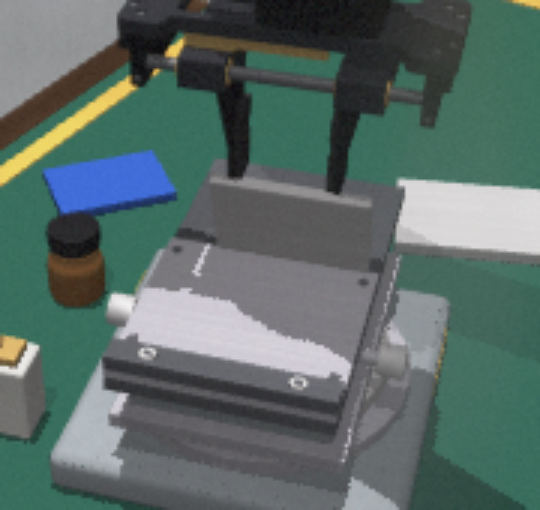

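The plate is past upright, leaning over the platen (crop 295,215), and the force has nearly vanished. I nudge on and let it fall.

Converted, 12 mm is 0.02, 9 mm is 0.015.

Emit:
servo_tool --series '[[[0,0,0,0.005,0,0,0.6],[0,0,0,0.01,0,0,0.6],[0,0,0,0.015,0,0,0.6],[0,0,0,0.02,0,0,0.6],[0,0,0,0.02,0,0,0.6],[0,0,0,0.02,0,0,0.6],[0,0,0,0.02,0,0,0.6],[0,0,0,0.02,0,0,0.6],[0,0,0,0.02,0,0,0.6],[0,0,0,0.02,0,0,0.6]]]'

```text
time_s: 11.33
tool_pos: [571.8, -22.5, 202.6]
ee_rot: [[-0.306, 0.952, 0.0], [0.952, 0.306, -0.0], [-0.0, 0.0, -1.0]]
force: [0.2, -0.7, 0.3]
width: 0.599
gripper_force: 0.0
```

```bash
python3 - <<'E'
from h import *
show()
q,d=manip.camera('side');p,dt=manip.camera('top')
cv2.imwrite('pics/s7.png',q);cv2.imwrite('pics/t7.png',p);np.save('pics/s7.npy',d);np.save('pics/t7.npy',dt)
def pts(n,d):
    m=manip.camera_model(n);f=200/np.tan(np.radians(m['vertical_fov']/2));v,u=np.nonzero(d>0);z=d[v,u]
    w=m['origin']+np.c_[(u-m['cx'])/f*z,-(v-m['cy'])/f*z,-z]@m['rotation'].T;e=w[:,:2]-O
    return np.c_[e@hx,e@hy,w[:,2]]
for n,dd in(('side',d),('top',dt)):
    w=pts(n,dd)
    for x in range(-40,120,10):
        k=w[(abs(w[:,0]-x)<3)&(abs(w[:,1]-8)<15)&(w[:,2]<200)];print(n,x,len(k),np.percentile(k[:,2],[10,50,90]).round(1) if len(k) else '')
E
```

```text
t11.33 TCP holder x20.1 y7.7 z202.6 tip z188.6 front x29.6 F h -0.7 0.0 0.3 w0.60
side -40 27 [114.5 115.5 117. ]
side -30 27 [114.6 116.  117.1]
side -20 24 [114.5 115.5 116.5]
side -10 0 
side 0 3 [127.9 128.7 128.9]
side 10 35 [127.5 128.9 130.3]
side 20 25 [127.3 128.3 129.6]
side 30 30 [127.4 128.3 129.1]
side 40 42 [127.7 129.6 131.1]
side 50 37 [127.2 128.4 130. ]
side 60 33 [127.1 128.3 130. ]
side 70 48 [122.  128.6 130.2]
side 80 37 [120.6 121.3 122.5]
side 90 41 [121.  121.6 122.7]
side 100 38 [121.  121.8 122.5]
side 110 179 [32.3 44.3 76.6]
top -40 0 
top -30 0 
top -20 0 
top -10 0 
top 0 0 
top 10 0 
top 20 0 
top 30 0 
top 40 0 
top 50 0 
top 60 0 
top 70 0 
top 80 0 
top 90 0 
top 100 0 
top 110 0
```

The plate is flat on the platen at x≈2–72 (top at z 128 as it must be). Back off behind it, descend, and push home.

Converted, 65 mm is 0.1083, 60 mm is 0.1.

Emit:
servo_tool --series '[[[0,0,0,-0.0167,0,0,0.6],[0,0,0,-0.0333,0,0,0.6],[0,0,0,-0.05,0,0,0.6],[0,0,0,-0.0667,0,0,0.6],[0,0,0,-0.075,0,0.0167,0.6],[0,0,0,-0.075,0,0.0417,0.6],[0,0,0,-0.075,0,0.0667,0.6],[0,0,0,-0.075,0,0.0867,0.6],[0,0,0,-0.075,0,0.1,0.6],[0,0,0,-0.075,0,0.1083,0.6]]]'

```text
time_s: 12.27
tool_pos: [584.9, -65.2, 136.0]
ee_rot: [[-0.306, 0.952, -0.002], [0.952, 0.306, -0.0], [0.001, -0.002, -1.0]]
force: [0.0, -0.0, 0.5]
width: 0.597
gripper_force: 0.0
```

```bash
python3 - <<'E'
from h import *
goto(-24,7,137)
E
```

```text
t12.27 TCP holder x-24.7 y7.8 z136.0 tip z122.0 front x-15.2 F h -0.1 0.0 0.5 w0.60
shift [ 0.7  0.9 -1. ] R [[-0.306, 0.952, -0.002], [0.952, 0.306, -0.0], [0.001, -0.002, -1.0]] yaw err 0.54
```

Converted, 56 mm is 0.0933, 51 mm is 0.085, 0.5 degrees is 0.0028.

Emit:
servo_tool --series '[[[0,0,0.0028,0.005,0,-0.0017,0.6],[0,0,0.0028,0.015,0,-0.0017,0.6],[0,0,0.0028,0.025,0,-0.0017,0.6],[0,0,0.0028,0.035,0,-0.0017,0.6],[0,0,0.0028,0.045,0,-0.0017,0.6],[0,0,0.0028,0.055,0,-0.0017,0.6],[0,0,0.0028,0.065,0,-0.0017,0.6],[0,0,0.0028,0.075,0,-0.0017,0.6],[0,0,0.0028,0.085,0,-0.0017,0.6],[0,0,0.0028,0.0933,0,-0.0017,0.6]]]'

```text
time_s: 13.1
tool_pos: [568.3, -11.3, 138.8]
ee_rot: [[-0.298, 0.954, 0.0], [0.954, 0.298, 0.0], [-0.0, 0.0, -1.0]]
force: [-0.1, -2.2, 0.9]
width: 0.602
gripper_force: 1.0
```

Converted, 9 mm is 0.015, 8 mm is 0.0133.

Emit:
servo_tool --series '[[[0,0,0,0.0017,0,0,0.6],[0,0,0,0.0033,0,0,0.6],[0,0,0,0.005,0,0,0.6],[0,0,0,0.0067,0,0,0.6],[0,0,0,0.0083,0,0,0.6],[0,0,0,0.01,0,0,0.6],[0,0,0,0.0117,0,0,0.6],[0,0,0,0.0133,0,0,0.6],[0,0,0,0.015,0,0,0.6],[0,0,0,0.015,0,0,0.6]]]'

```text
time_s: 13.93
tool_pos: [566.2, -5.8, 138.7]
ee_rot: [[-0.297, 0.955, 0.002], [0.955, 0.297, -0.003], [-0.004, 0.001, -1.0]]
force: [1.9, -5.9, -0.2]
width: 0.602
gripper_force: 3.5
```

```bash
python3 - <<'E'
from h import *
goto(50,7,137)
E
```

```text
t13.93 TCP holder x37.7 y8.0 z138.7 tip z124.7 front x47.2 F h -6.2 -0.1 -0.2 w0.60
shift [12.3  1.   1.7] R [[-0.297, 0.955, 0.002], [0.955, 0.297, -0.003], [-0.004, 0.001, -1.0]] yaw err -0.03
```

Converted, -30 mm is -0.05, -22 mm is -0.0367.

Emit:
servo_tool --series '[[[0,0,0,0.0017,0,0,0.6],[0,0,0,0.0033,0,0,0.6],[0,0,0,0.0033,0,0,0.6],[0,0,0,0.0033,0,0,0.6],[0,0,0,0,0,0,0.6],[0,0,0,-0.0083,0,0,0.6],[0,0,0,-0.02,0,0,0.6],[0,0,0,-0.0333,0,0,0.6],[0,0,0,-0.0367,0,-0.0167,0.6],[0,0,0,-0.0367,0,-0.05,0.6]]]'

```text
time_s: 14.77
tool_pos: [570.6, -24.9, 167.2]
ee_rot: [[-0.297, 0.955, -0.005], [0.955, 0.297, -0.0], [0.001, -0.005, -1.0]]
force: [0.9, 0.0, 0.3]
width: 0.6
gripper_force: 0.0
```

Converted, -210 mm is -0.35, -180 mm is -0.3.

Emit:
servo_tool --series '[[[0,0,0,0,0,-0.0417,0.6],[0,0,0,0,0,-0.0833,0.6],[0,0,0,0,0,-0.1167,0.6],[0,0,0,-0.05,0,-0.1167,0.6],[0,0,0,-0.1,0,-0.1167,0.6],[0,0,0,-0.15,0,-0.1167,0.6],[0,0,0,-0.2,0,-0.1167,0.6],[0,0,0,-0.25,0,-0.1167,0.6],[0,0,0,-0.3,0,-0.1167,0.6],[0,0,0,-0.35,0,-0.1167,0.6]]]'

```text
time_s: 15.6
tool_pos: [635.2, -225.7, 239.3]
ee_rot: [[-0.299, 0.954, 0.0], [0.954, 0.299, 0.001], [0.001, 0.001, -1.0]]
force: [0.6, -0.2, -0.4]
width: 0.599
gripper_force: 0.0
```

Converted, -120 mm is -0.2, -110 mm is -0.1833.

Emit:
servo_tool --series '[[[0,0,0,-0.025,0,0,0.6],[0,0,0,-0.05,0,0,0.6],[0,0,0,-0.0833,0,0,0.6],[0,0,0,-0.1167,0,0,0.6],[0,0,0,-0.15,0,0,0.6],[0,0,0,-0.1833,0,0,0.6],[0,0,0,-0.2,0,0,0.6],[0,0,0,-0.2,0,0,0.6],[0,0,0,-0.2,0,0,0.6],[0,0,0,-0.2,0,0,0.6]]]'

```text
time_s: 16.43
tool_pos: [671.0, -337.2, 238.5]
ee_rot: [[-0.3, 0.954, -0.0], [0.954, 0.3, 0.002], [0.002, 0.0, -1.0]]
force: [0.0, 0.3, -0.4]
width: 0.599
gripper_force: 0.0
```

```bash
python3 - <<'E'
from h import *
show()
p,d=manip.camera('top');q,_=manip.camera('side')
cv2.imwrite('pics/t8.png',p)
m=manip.camera_model('top');f=200/np.tan(np.radians(m['vertical_fov']/2));v,u=np.nonzero(d>0);z=d[v,u]
w=m['origin']+np.c_[(u-m['cx'])/f*z,-(v-m['cy'])/f*z,-z]@m['rotation'].T;e=w[:,:2]-O;w=np.c_[e@hx,e@hy,w[:,2]]
for x in range(20,130,10): print(x,[np.median(w[(abs(w[:,0]-x)<3)&(abs(w[:,1]-y)<5)&(w[:,2]<200),2]).round(1) for y in(-60,-30,8,40,65)])
cv2.imwrite('pics/c8.png',np.vstack([cv2.resize(p[130:310,220:400],None,fx=3,fy=3,interpolation=cv2.INTER_CUBIC)[:330],cv2.resize(q[160:280,280:460],None,fx=3,fy=3)[:265]]))
E
```

```text
t16.43 TCP holder x-309.9 y6.6 z238.5 tip z224.5 front x-300.4 F h 0.3 -0.1 -0.4 w0.60
20 [np.float64(119.4), np.float64(118.8), np.float64(119.2), np.float64(119.1), np.float64(119.7)]
30 [np.float64(118.8), np.float64(119.4), np.float64(119.0), np.float64(118.7), np.float64(119.1)]
40 [np.float64(118.8), np.float64(119.0), np.float64(119.5), np.float64(118.6), np.float64(118.9)]
50 [np.float64(119.1), np.float64(125.6), np.float64(126.5), np.float64(126.0), np.float64(119.8)]
60 [np.float64(118.6), np.float64(126.0), np.float64(125.9), np.float64(125.6), np.float64(120.7)]
70 [np.float64(118.2), np.float64(126.4), np.float64(125.6), np.float64(124.6), np.float64(120.6)]
80 [np.float64(119.2), np.float64(126.5), np.float64(126.7), np.float64(125.6), np.float64(120.1)]
90 [np.float64(118.1), np.float64(125.4), np.float64(125.6), np.float64(125.6), np.float64(120.7)]
100 [np.float64(118.9), np.float64(125.9), np.float64(126.0), np.float64(125.1), np.float64(119.3)]
110 [np.float64(118.7), np.float64(126.6), np.float64(125.4), np.float64(126.1), np.float64(119.9)]
120 [np.float64(127.5), np.float64(127.6), np.float64(128.5), np.float64(128.8), np.float64(129.0)]
```

View pics/c8.png

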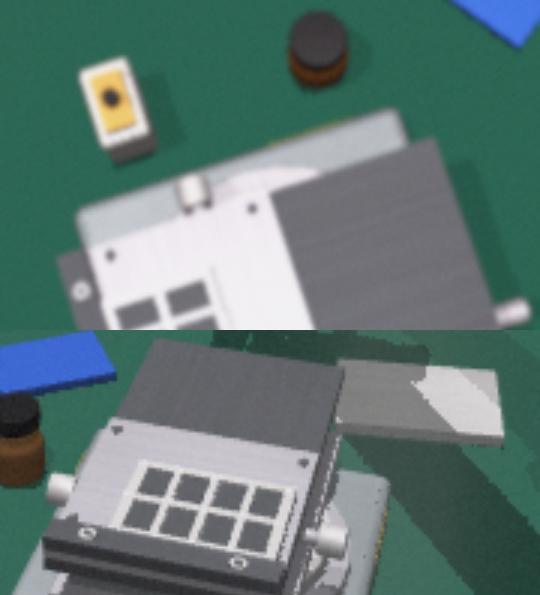

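The plate lies flat, pocket side up (pockets at 210,510), against the jaw; the bystanders are in place. Quick check of squareness and gap from the pocket pattern, then hand in.

```bash
python3 - <<'E'
from h import *
p=cv2.imread('pics/t8.png').min(2)
mk=((p<150)*255).astype(np.uint8);cs,_=cv2.findContours(mk,cv2.RETR_LIST,cv2.CHAIN_APPROX_NONE);C=[]
for c in cs:
    a=cv2.contourArea(c)
    if 30<a<200:
        w=cast('top',np.array(cv2.minAreaRect(c)[0]),128)[0,:2]-O;h=(w@hx,w@hy)
        if 48<h[0]<118 and abs(h[1])<62: C.append(h)
C=np.array(C);print(C.round(1))
print('centre',C.mean(0))
for lo in (C[C[:,0]<C[:,0].mean()],C[C[:,0]>=C[:,0].mean()]): print('row yaw deg',np.degrees(np.polyfit(lo[:,1],lo[:,0],1)[0]).round(2))
E
```

```text
[[ 99.   47.4]
 [ 67.2  47.2]
 [ 99.   24.8]
 [ 67.2  24.6]
 [ 99.1   1.2]
 [ 67.4   0.9]
 [ 99.4 -21.7]
 [ 67.1 -21.7]]
centre [83.16557542 12.83626221]
row yaw deg 0.08
row yaw deg -0.35
```

```bash
python3 -c "
from rig import manip
print(manip.close_job())"
```

```text
the job is handed in; nothing more can be done
None
```

The carrier plate was tipped over the step onto the platen and pushed home. It lies flat, pocket side up, with its centre about 83 mm past the step, which puts its far edge on the jaw at 118 mm, square to within about 0.4°. The bystanders were not touched, the arm finished clear, and the job was handed in at about 16.5 s.

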